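Pin back the sprung tension wheel of a potter's wheel drive

ROBOT

A 6-joint arm with a two-finger parallel gripper is mounted at the origin on the work surface. World frame = base frame: x ahead of the robot, y to its left, z up, the work surface at z = 0. Lengths are in m, angles in rad, forces in N, time in s.
With the tool pointing down it reaches from about 0.3 to 0.85 m from the base axis. Payload 5.4 kg.
Tool frame: the origin (TCP) lies midway between the tips of the shut fingers; the grasp point (between the pads) lies 19 mm behind it (r.hold_point_z is the distance from the TCP to the grasp point, in m); z points along the fingers, y is the line along which they close (so a half turn about z gives the same grasp; the last joint's range is limited). The gripper opens to 85 mm and grips with 20 to 120 N. Pads are 22 mm wide; open, the fingers measure 114 mm over their backs; the gripper's body (76 mm by 85 mm) begins 54 mm behind the grasp point. The pads swing forward as they close: fully open they stand 13 mm farther back than shut.
Start: joints at [1.103, 0.158, 1.597, -0, 1.386, -0.21], TCP at [0.147, 0.556, 0.209] pointing down, gripper open.
Joint ranges: [-2.91, 2.91], [-0.94, 2.29], [0.18, 2.7], [-1.29, 4.43], [0.17, 2.64], [-3, 3]. Speed limits (rad/s): [2.57, 2.57, 3.14, 3.14, 3.14, 3.14].

INTERFACE

Orientations are given as a rotation vector (axis times angle).
In Python, from cell import r gives the robot as it stands.
- The arm moves only by the tool apply_moves, never from a script. Its argument "moves" is one flat list of numbers, 5 for each row, row after row: the opening, from 0 (shut) to 1 (fully open), then the shift along the tool's x, y, z in mm, then the turn about the tool's z in rad. A call has 1 to 10 rows; each row shifts and turns the commanded pose from where the row before left it, along the tool's axes as they then stand; what a row does not reach is not made up. A row lasts 1/10 s, in which the tool goes at most 50 mm and 8.59 degrees, less where a joint would pass 70% of its speed; a pose out of reach is approached as far as the arm can. A call with a gripper value outside its range is refused whole. The fingers move at their own pace and stop on an object; "force" is the grip in N (left out, the last holds). Time passes only in rows, so rows that do not move let the fingers close. It gives the time, the measured TCP pose, the force, the opening and the grip force at its end, in the units of the state.
- r.get_obs(): the state, without advancing time (a new reading comes with each control period).
- r.grab_frame(name): name is "scene" or "side" or "wrist"; returns (picture, depth): 480x640x3 uint8, blue, green, red; 480x640 float32, m along the optical axis (not along the pixel's ray), 0 where there is no reading.
- r.get_calibration(name): a dict with "fov_y" (degrees; the focal length in pixels is half the picture's height over the tangent of half this angle, whatever the lens; pixels are square), "cx", "cy" (the principal point, pixels), "R" (3x3) and "t" (3): a world point X has camera coordinates R X + t; the wrist camera has in their place "tool_from_camera" (4x4, takes a point from camera to tool coordinates, whose origin is the TCP and whose axes are the flange's). Camera axes: x right, y down, z forward; pixel columns grow to the right and rows downward; lengths in m; the calibration is good to about 2 mm. A picture is of the moment at which its call begins: read the wrist's pose just before it. get_calibration takes no time and is no camera call.
- r.hand_in(): hands the job in; it is judged then, once.
The state is a dict: "clock": time; "q": joint angles; "dq": joint speeds; "effort": joint torques, N m; "eef_pos": TCP position; "orientation": TCP orientation; "force": force on the tool from outside, world axes, zero at the start; "ft_torque": the same for the moment, N m; "width": opening from 0.0 (shut) to 1.0 (fully open); "gripper_force": force on a finger pad.
Only numpy, scipy, OpenCV 4.12 (cv2) and the standard library are available. Lean on these libraries where they do the work, as an engineer would, in place of code of your own. Each camera call takes 0.05 s, during which the arm holds its last target. There are 200 camera calls.

TASK

Pin back the sprung tension wheel of the potter's wheel drive so that a new belt can be fitted: take the red-headed locking pin out of its wooden block, stand it in the eye of the yellow tension arm, and with it swing the arm against its spring until the pin drops fully home in the locking hole of the steel plate underneath, which you must find by feel. Leave the pin standing there, holding the arm back. Press only gently on the plate, do not swing the arm far beyond the locking hole, and leave the bowl, the jar and the tool pot where they stand.

Things in the scene. Friction and masses are not known exactly. Their poses are not given: they have to be found in the camera images.
- drive_base: Green drive base plate, 300 x 270 x 12 mm, fixed on the bench. Origin: on the upright pivot axis of the tension arm, at bench height; z up. In its own axes the plate spans x -140..160, y -135..135 mm. A small pulley (radius 30 mm, top 52 mm above the bench) stands at its x 125, y -75 mm. The steel lock plate and the tension arm sit on it.
- plate_ref (a point): A point on the top face (28 mm above the bench) of the bare steel lock plate, 75 x 200 mm, clamped on the base under the eye's whole path. Its one locking hole, through, 13.5 mm wide, is 100 mm from the pivot, as the eye is. Its place on that arc is set anew each time and not measured: somewhere from 0.45 to 0.80 rad of tension_arm.
- tension_arm (a joint): Swing of the yellow tension arm about its pivot, rad. 0: at rest on its stop. Grows anticlockwise from above, stop at 1.1; above 1.0 is too far. The eye lies 100 mm from the pivot at angle (pi - 0.62 + value) from base +x towards base +y. The spring pulls at the eye with 2.4 N at 0 and 4 N at 0.8 rad; let go unpinned, the arm swings back to 0.
- eye (a point): Centre of the eye, on the top face of the square yellow boss (36 x 36 mm, 24 mm tall) at the arm's end, 55 mm above the bench. The eye is an upright through hole 13 mm wide. The boss's underside is 3 mm above the lock plate. Under the spring's side load the pin rubs in the eye: pushing it down through the eye can take up to about 6 N even over the hole.
- wheel (a point): Centre of the top of the black tension wheel, 60 mm across, top 64 mm above the bench, on the arm's other leg, 100 mm from the pivot and 110 degrees clockwise (from above) from the eye.
- pin: Locking pin, upright. Origin: centre of its tip (lowest point); z up. Steel shank 10 mm thick, 40 mm long, last 5 mm tapered to 4 mm; above it a red square head 20 x 20 x 46 mm, sides along the pin's x and y. In the eye, off the hole, the tip meets the lock plate with 13 mm of shank above the boss. Fully home, the head rests on the boss, the tip is 15 mm above the bench.
- pin_grip (a point): Where to grip the pin: on its axis in the red head, 30 mm above the head's underside, 16 mm below its top, 70 mm above the tip. The head is 20 mm wide across either pair of faces. The pin weighs about 70 g.
- pin_block: Pale wooden block 75 x 75 x 55 mm that keeps the pin upright in a 13.5 mm hole at its centre; heavy. The pin's head rests on the block's top and the shank is 40 mm down in the hole. Origin: centre of its underside.
- tool_pot_mid (a point): White pot of clay tools, 76 mm across, 85 mm tall, tools up to 155 mm. Point on its axis, 40 mm up. To be left alone.
- bowl_mid (a point): Fragile unfired bowl, 110 mm across, 55 mm tall. Point on its axis, half-way up. To be left alone.
- jar_mid (a point): Blue lidded jar, 68 mm across, 85 mm tall. Point on its axis, half-way up. To be left alone.
Not all that is in view belongs to the job. What is meant by the pin is not turquoise, and is the larger of those in its own colour.

How it is judged:
On the way, in this order (a step that is already met when the one before it is completed fails the run):
1. the pin stands in the eye of the tension arm (horizontal distance between pin and eye below 0.008 m and z of pin in the frame of drive_base below 0.047 m), for 0.2 s.
2. the arm is swung back against its spring with the pin in the eye (all of step 1 and value of joint tension_arm above 0.35 rad), for 0.2 s.
At the end, for the whole second after the job is handed in: The pin stands upright (within 10 degrees) and at rest through the arm's eye in the locking hole, its tip within 4 mm of fully home (at least 9 mm below the lock plate's top), let go, and the arm is held back by it between 0.38 and 0.9 rad (horizontal distance between pin and eye below 0.006 m and z of pin in the frame of drive_base below 0.019 m and angle between pin's own z axis and vertical below 0.17 rad and value of joint tension_arm between 0.38 and 0.9 rad and linear speed of pin below 0.02 m/s); the robot touches nothing.
It fails at once if the pin is forced against the drive (plate and arm) with more than 25 N (contact force between pin and drive_base above 25 N).
It fails at once if the robot's fingers bear on the drive with more than 25 N (contact force between the fingers and drive_base above 25 N).
It fails at once if the tension arm is swung beyond 1.0 rad (value of joint tension_arm above 1 rad).
It fails at once if the bowl, the jar or the tool pot is moved more than 20 mm (distance of any of bowl_mid, jar_mid, tool_pot_mid from where it was at the start of the episode above 0.02 m).
It also fails if it takes over 72 s, if anything falls off the work surface, if the arm or the gripper's body presses on something with over 40 N, if the wrist force passes 120 N, or if a joint passes its speed limit or range.

## Working session

There is one attempt and no reset: what is moved stays moved. The work goes in short steps, Python scripts to look and compute and a tool call to move; the robot and the scene stay as the last step left them, time stands still between calls to the robot, and variables do not carry over. Pictures are saved under pics/ and viewed, at most 10 in all, crops included, and the job is handed in when it is done.

Besides the shell and the picture viewer there is one more tool, called after "Call:" by a JSON object that holds its "method" and its "body", one argument or row to a line. apply_moves: Moves the arm, as the interface text tells. Its arguments: {"type":"object","properties":{"moves":{"type":"array"},"force":{"type":"number"}},"required":["moves"]}

```bash
mkdir -p pics; ls; python3 - <<'E'
from cell import r
import cv2,numpy as np
o=r.get_obs();print(o, r.hold_point_z)
for n in("scene","side","wrist"):
    p,d=r.grab_frame(n);cv2.imwrite(f"pics/{n}0.png",p);np.save(f"pics/{n}0.npy",d);print(n,r.get_calibration(n))
E
```

```text
pics
{'clock': 0.0, 'q': array([ 1.10289814e+00,  1.59059689e-01,  1.59827353e+00,  2.45067243e-05,
        1.38619971e+00, -2.10086379e-01]), 'dq': array([ 6.29937885e-04, -1.09459207e-04, -8.30545164e-04,  6.57893704e-04,
        5.10974069e-05, -3.89030568e-04]), 'effort': array([-1.64500187e-03, -3.96002197e+01, -3.31429195e+01, -2.97315573e-04,
        8.74050107e-03,  2.23122694e-07]), 'eef_pos': array([0.14630641, 0.55539403, 0.20799029]), 'orientation': array([-4.03770234e-01, -3.11486268e+00,  2.86115134e-03]), 'force': array([ 0.03554393,  0.08554612, -0.07492639]), 'ft_torque': array([0.01268669, 0.01266607, 0.02484863]), 'gripper_force': 0.0, 'width': 1.0003036287420806} 0.0187
scene {'fov_y': 43.993838867234054, 'cx': 322.6953496819482, 'cy': 232.4724857405197, 'R': array([[-0.3455916 ,  0.93837661, -0.00397175],
       [ 0.74035575,  0.27005766, -0.61558283],
       [-0.57657593, -0.21568076, -0.78806219]]), 't': array([ 0.17979294, -0.36037827,  1.5259704 ])}
side {'fov_y': 46.71382115405187, 'cx': 313.07809942717387, 'cy': 235.58343104317976, 'R': array([[ 0.91224768, -0.40923498,  0.0181906 ],
       [-0.22336258, -0.53415193, -0.81534709],
       [ 0.3433851 ,  0.73973539, -0.57868664]]), 't': array([-0.51916998,  0.21057435,  0.97335479])}
wrist {'fov_y': 61.722366918990495, 'cx': 321.279777293757, 'cy': 234.13562836750182, 'tool_from_camera': array([[ 1.90755134e-04, -9.47375712e-01, -3.20123763e-01,
         8.22746162e-02],
       [ 9.99999424e-01, -1.57337011e-04,  1.06150285e-03,
         2.50450139e-05],
       [-1.05600933e-03, -3.20123782e-01,  9.47375137e-01,
        -1.64568240e-01],
       [ 0.00000000e+00,  0.00000000e+00,  0.00000000e+00,
         1.00000000e+00]])}
```

View pics/scene0.png

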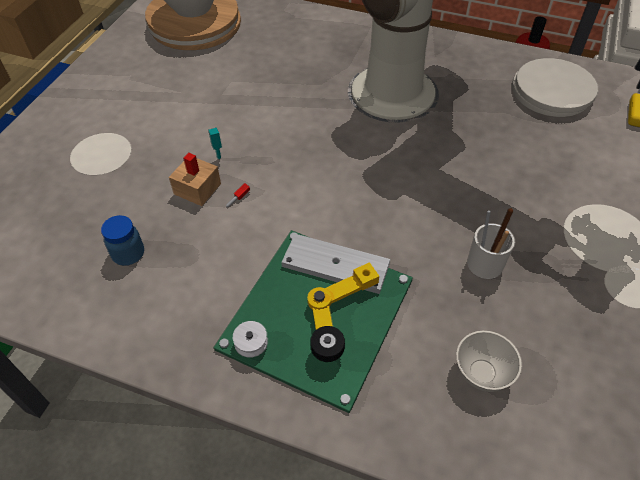

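View pics/side0.png

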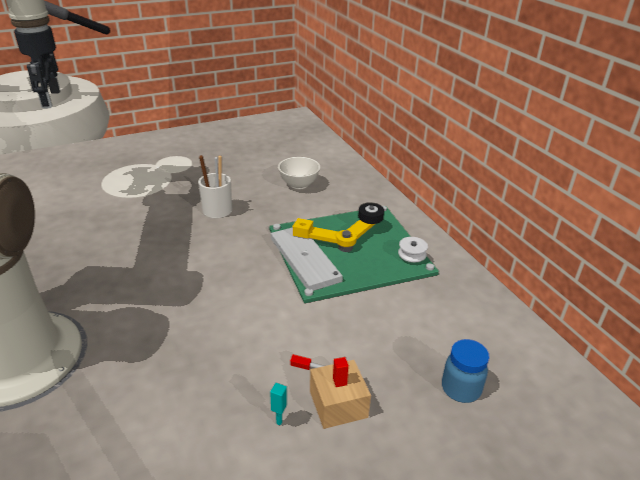

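The scene view shows the red pin in its block at about (191,163), the eye boss at (366,271), the pivot at (319,297), and a dark spot on the plate at (336,261). The side view shows the pin at (341,372), the eye at (302,228) and the pivot at (346,238). I'll enlarge these next.

```bash
python3 - <<'E'
import cv2,numpy as np
a=cv2.imread("pics/scene0.png");b=cv2.imread("pics/side0.png")
z=lambda im,x,y,w,h,s:cv2.resize(im[y:y+h,x:x+w],None,fx=s,fy=s,interpolation=cv2.INTER_CUBIC)
# each 400x300
t=np.hstack([z(a,270,225,160,120,2.5),z(a,160,140,80,60,5)])
u=np.hstack([z(b,260,190,160,120,2.5),z(b,300,350,80,60,5)])
cv2.imwrite("pics/crops.png",np.vstack([t,u]))
E
```

```text
(no output)
```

View pics/crops.png

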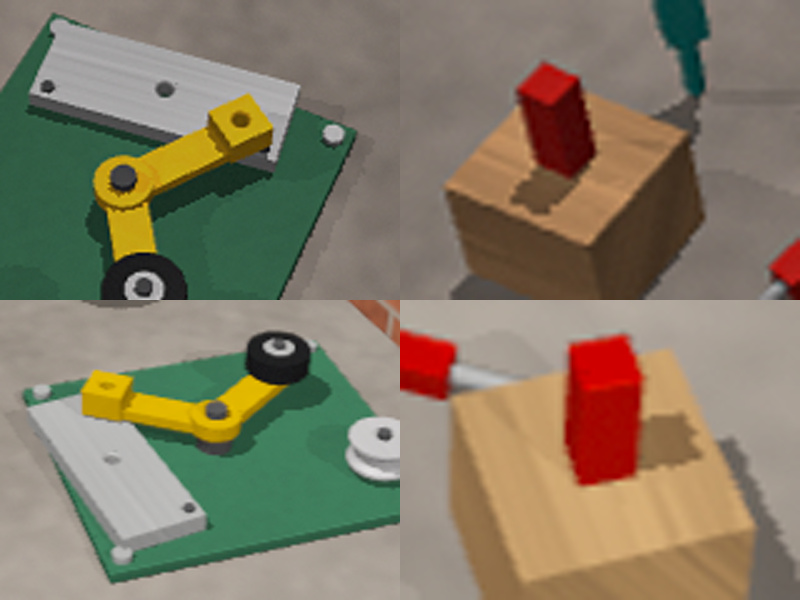

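The crops show the eye at scene (366,272.6) and side (303.2,224.4). The plate hole is visible at scene (336,260.6) and side (304.8,254). The head-top centre is at scene (190,156.6) and side (340.8,361).

```bash
cat > h.py <<'E'
from cell import r
import cv2,numpy as np
from scipy.spatial.transform import Rotation as Ro
def cam(n):
    c=r.get_calibration(n);f=240/np.tan(np.radians(c["fov_y"]/2))
    K=np.array([[f,0,c["cx"]],[0,f,c["cy"]],[0,0,1]])
    if n!="wrist": return K,c["R"],c["t"]
    o=r.get_obs();T=np.eye(4);T[:3,:3]=Ro.from_rotvec(o["orientation"]).as_matrix();T[:3,3]=o["eef_pos"]
    M=np.linalg.inv(T@c["tool_from_camera"]);return K,M[:3,:3],M[:3,3]
def ray_z(c,p,z):
    K,R,t=c;d=R.T@np.linalg.inv(K)@[p[0],p[1],1];o=-R.T@t;return o+d*(z-o[2])/d[2]
def tri(c1,c2,p1,p2):
    P=[K@np.c_[R,t] for K,R,t in(c1,c2)]
    X=cv2.triangulatePoints(P[0],P[1],np.float64(p1).reshape(2,1),np.float64(p2).reshape(2,1))[:,0];return X[:3]/X[3]
E
python3 - <<'E'
from h import *
np.set_printoptions(precision=4,suppress=True)
a,b=cam("scene"),cam("side")
S=lambda x,y:(270+x/2.5,225+y/2.5); D=lambda x,y:(260+x/2.5,190+(y-300)/2.5)
S2=lambda x,y:(160+(x-400)/5,140+y/5); D2=lambda x,y:(300+(x-400)/5,350+(y-300)/5)
L=dict(eye=(S(240,119),D(108,386),.055),pivot=(S(123,178),D(217,411),.06),hole=(S(165,89),D(112,460),.028),wheel=(S(143,286),D(279,345),.064),head=(S2(550,83),D2(604,655-300),.101))
L["bossL"]=(S(47,86),D(189,507),.028)
for k,(p,q,z) in L.items(): 
    print(k,tri(a,b,p,q),ray_z(a,p,z)[:2],ray_z(b,q,z)[:2])
print("head scene corners",[ray_z(a,S2(*p),.101)[:2] for p in((547,62),(582,76),(555,104),(518,90))])
print("head side corners",[ray_z(b,D2(*p),.101)[:2] for p in((568,347),(630,336),(642,362),(577,374))])
print("block scene",[ray_z(a,S2(*p),.055)[:2] for p in((445,187),(590,246),(685,132))])
print("block side",[ray_z(b,D2(*p),.055)[:2] for p in((450,395),(670,350),(755,528),(525,583))])
# also base bolts z .012+
E
```

```text
eye [0.5931 0.1127 0.0533] [0.5929 0.1137] [0.5928 0.1085]
pivot [0.6686 0.0471 0.048 ] [0.6746 0.0503] [0.6609 0.031 ]
hole [0.5679 0.0445 0.0261] [0.568  0.0456] [0.5676 0.0408]
wheel [0.7554 0.0946 0.0666] [0.7536 0.0945] [0.758  0.0974]
head [ 0.4716 -0.3138  0.1012] [ 0.4708 -0.3135] [ 0.4723 -0.3143]
bossL [ 0.5988 -0.0425  0.0296] [ 0.5971 -0.0426] [ 0.6002 -0.0415]
head scene corners [array([ 0.4601, -0.3206]), array([ 0.4625, -0.3029]), array([ 0.481 , -0.3057]), array([ 0.479 , -0.3242])]
head side corners [array([ 0.4636, -0.3071]), array([ 0.483 , -0.3106]), array([ 0.4817, -0.3213]), array([ 0.4614, -0.3178])]
block scene [array([ 0.5034, -0.3559]), array([ 0.5125, -0.2817]), array([ 0.4389, -0.2741])]
block side [array([ 0.4398, -0.2737]), array([ 0.5135, -0.2847]), array([ 0.5042, -0.3585]), array([ 0.431 , -0.3489])]
```

Call:
{"method": "apply_moves", "body": {
  "moves": [1, 0, 0, 0, -0.127, 1, -29, -36, 0, 0, 1, -29, -36, 0, 0, 1, -29, -36, 0, 0, 1, -29, -36, 0, 0, 1, -29, -36, 0, 0, 1, -29, -36, 0, 0, 1, -29, -36, 0, 0, 1, -29, -36, 0, 0, 1, -29, -36, 0, 0]
}}

```text
clock: 1.15
eef_pos: [0.3636, 0.199, 0.2089]
orientation: [0.205, 3.135, 0.0]
force: [0.3, 0.9, 0.0]
width: 1.0
gripper_force: 0.0
```

Call:
{"method": "apply_moves", "body": {
  "moves": [0.7, -29, -36, 0, 0, 0.7, -15, -46, 0, 0, 0.7, -15, -46, 0, 0, 0.7, -15, -46, 0, 0, 0.7, -15, -46, 0, 0, 0.7, -15, -46, 0, 0, 0.7, -15, -46, 0, 0, 0.7, -15, -46, 0, 0, 0.7, -15, -46, 0, 0, 0.7, -10, -30, 0, 0]
}}

```text
clock: 2.15
eef_pos: [0.4639, -0.2534, 0.2086]
orientation: [-0.209, -3.134, 0.001]
force: [-0.4, 0.6, 0.2]
width: 0.696
gripper_force: 0.0
```

```bash
cat >> h.py <<'E'
def pose():
    o=r.get_obs();return o["eef_pos"],Ro.from_rotvec(o["orientation"]).as_matrix()
def shift(x,y,z):
    p,R=pose();return np.round(R.T@(np.array([x,y,z])-p)*1000,1)
def yaw_y(): R=pose()[1];return np.degrees(np.arctan2(R[1,1],R[0,1]))
E
python3 - <<'E'
from h import *
print(pose()[0],yaw_y(),shift(.4715,-.3145,.15))
c=cam("wrist");p,d=r.grab_frame("wrist");cv2.imwrite("pics/w1.png",p)
np.savez("pics/w1.npz",K=c[0],R=c[1],t=c[2])
a=cam("scene");print("turq",ray_z(a,(218,156),0))
E
```

```text
[ 0.46394919 -0.25341711  0.20864948] 82.38318342035163 [-15.6 -59.5  58.7]
turq [ 3.62001564e-01 -3.18553387e-01 -1.11022302e-16]
```

View pics/w1.png

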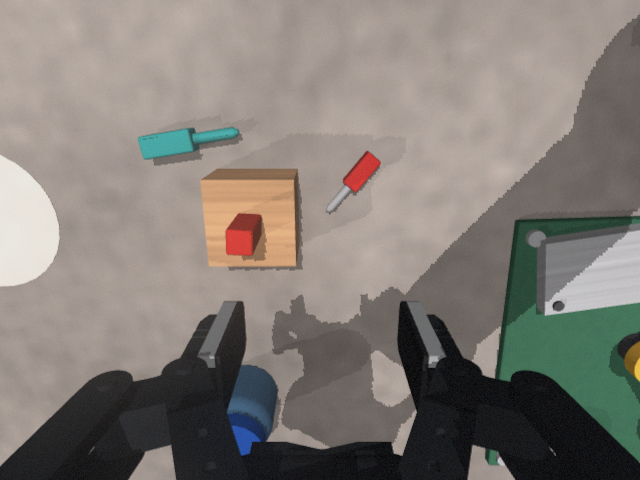

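The wrist view shows the head's top face centred near (239,243), and the block edges line up with the fingers. The turquoise and small red decoys are clear of them.

```bash
python3 - <<'E'
from h import *
w=np.load("pics/w1.npz");c=(w["K"],w["R"],w["t"])
print(ray_z(c,(239,243),.101), tri(c,cam("side"),(239,243),(340.8,361)),pose()[0],shift(.4715,-.3145,.15))
E
```

```text
[ 0.47244839 -0.31411452  0.101     ] [ 0.47241463 -0.31414158  0.10083826] [ 0.46420972 -0.25693286  0.20861539] [-14.9 -55.9  58.8]
```

Call:
{"method": "apply_moves", "body": {
  "moves": [0.7, -8, -28, 0, 0, 0.7, -7.5, -27.6, 0, 0, 0.7, 0, 0, 40, 0, 0.7, 0, 0, 40, 0, 0.7, 0, 0, 30, 0, 0.7, 0, 0, 20, 0, 0.7, 0, 0, 12, 0, 0.7, 0, 0, 0, 0, 0.7, 0, 0, 0, 0]
}}

```text
clock: 3.1
eef_pos: [0.4728, -0.3078, 0.0679]
orientation: [0.205, 3.134, -0.001]
force: [-0.3, 0.3, -0.4]
width: 0.704
gripper_force: 0.0
```

Call:
{"method": "apply_moves", "body": {
  "moves": [0, 0, 0, 0, 0, 0, 0, 0, 0, 0, 0, 0, 0, 0, 0, 0, 0, 0, 0, 0, 0, 0, 0, 0, 0, 0, 0, 0, 0, 0, 0, 0, 0, 0, 0, 0, 0, 0, 0, 0],
  "force": 60
}}

```text
clock: 3.9
eef_pos: [0.473, -0.3087, 0.0684]
orientation: [0.205, 3.133, -0.004]
force: [-1.3, -2.1, 6.3]
width: 0.219
gripper_force: 58.4
```

```bash
python3 - <<'E'
from h import *
print(pose()[0],yaw_y(),shift(.472,-.3143,.066),r.get_obs()["force"])
E
```

```text
[ 0.47302009 -0.30868614  0.06836122] 82.50283418564057 [ 0.3 -5.7  2.4] [-1.30853328 -2.1152911   6.27317423]
```

Call:
{"method": "apply_moves", "body": {
  "moves": [0.6, 0, 0, 0, 0, 0.6, 0, 0, 0, 0, 0.6, 0, 0, 0, 0, 0.6, 0, 0, 0, 0, 0.6, 0, 0, 0, 0]
}}

```text
clock: 4.4
eef_pos: [0.4721, -0.3072, 0.0667]
orientation: [-0.205, -3.134, -0.001]
force: [0.7, -0.6, -0.4]
width: 0.598
gripper_force: 0.0
```

```bash
python3 - <<'E'
from h import *
print(pose()[0],r.get_obs()["force"])
ims=[]
p,d=r.grab_frame("wrist");q,_=r.grab_frame("side")
cv2.imwrite("pics/w2.png",np.hstack([cv2.resize(p[150:450,120:520],None,fx=1,fy=1),cv2.resize(q[330:430,290:390],(300,300))]))
E
```

```text
[ 0.47212214 -0.3072041   0.06671205] [ 0.68774178 -0.55445674 -0.35032514]
```

View pics/w2.png

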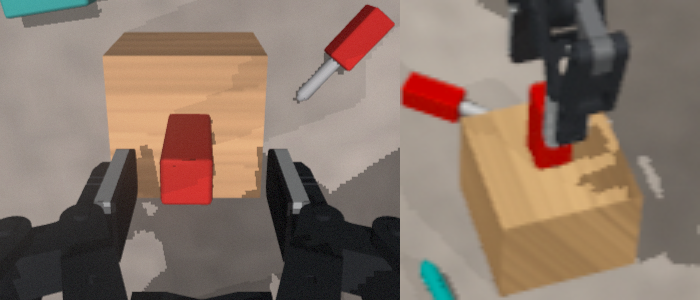

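The pin sits about 14 px left of the midpoint between the fingers, about 5.5 mm, which matches the estimate. I'll shift tool y by -5.5 and grip again.

Call:
{"method": "apply_moves", "body": {
  "moves": [0.6, 0, -5.6, 0.5, 0, 0.6, 0, 0, 0, 0, 0.6, 0, 0, 0, 0, 0, 0, 0, 0, 0, 0, 0, 0, 0, 0, 0, 0, 0, 0, 0, 0, 0, 0, 0, 0, 0, 0, 0, 0, 0, 0, 0, 0, 0, 0, 0, 0, 0, 0, 0],
  "force": 60
}}

```text
clock: 5.5
eef_pos: [0.4718, -0.3132, 0.0668]
orientation: [0.205, 3.134, -0.0]
force: [0.7, -0.4, 1.6]
width: 0.214
gripper_force: 60.4
```

```bash
python3 - <<'E'
from h import *
print(pose()[0],yaw_y(),shift(.472,-.3143,.066),r.get_obs()["force"])
E
```

```text
[ 0.47175037 -0.31316241  0.06676163] 82.50611853576576 [-0.4 -1.1  0.8] [ 0.6767335  -0.41197106  1.61179523]
```

Call:
{"method": "apply_moves", "body": {
  "moves": [0, 0, 0, -20, 0, 0, 0, 0, -40, 0, 0, 0, 0, -45, 0, 0, -8, 44, 0, 0, 0, -8, 44, 0, 0, 0, -8, 44, 0, 0, 0, -8, 44, 0, 0, 0, -8, 44, 0, 0, 0, -8, 44, 0, 0, 0, -8, 44, 0, 0]
}}

```text
clock: 6.5
eef_pos: [0.567, -0.0131, 0.171]
orientation: [-0.205, -3.134, -0.0]
force: [-0.0, -0.6, -1.5]
width: 0.213
gripper_force: 60.2
```

Call:
{"method": "apply_moves", "body": {
  "moves": [0, -4, 40, 0, 0, 0, -3, 40, 0, 0, 0, -2, 30, 0, 0, 0, 0, 10, 20, 0, 0, 0, 0, 0, 0, 0, 0, 0, 0, 0, 0, 0, 0, 0, 0]
}}

```text
clock: 7.2
eef_pos: [0.592, 0.1018, 0.1521]
orientation: [0.207, 3.134, -0.0]
force: [0.2, 0.4, 0.2]
width: 0.215
gripper_force: 60.2
```

```bash
python3 - <<'E'
from h import *
print(pose()[0],yaw_y(),shift(.593,.112,.125),r.get_obs()["force"])
E
```

```text
[0.59202374 0.10183453 0.15206427] 82.44107203855533 [ 0.4 10.2 27.1] [0.15641839 0.43242207 0.21222064]
```

Call:
{"method": "apply_moves", "body": {
  "moves": [0, 0.4, 10.2, 0, 0, 0, 0, 0, 27, 0, 0, 0, 0, 0, 0, 0, 0, 0, 0, 0]
}}

```text
clock: 7.6
eef_pos: [0.5924, 0.113, 0.1246]
orientation: [-0.206, -3.134, 0.0]
force: [-0.1, 0.8, -0.2]
width: 0.217
gripper_force: 60.2
```

```bash
python3 - <<'E'
from h import *
print(pose()[0],shift(.593,.112,.125))
w,_=r.grab_frame("wrist");a,_=r.grab_frame("scene");b,_=r.grab_frame("side")
z=lambda im,x,y,w,h,s:cv2.resize(im[y:y+h,x:x+w],None,fx=s,fy=s,interpolation=cv2.INTER_CUBIC)
t=np.hstack([z(a,330,225,80,60,5),z(b,265,180,80,60,5)])
cv2.imwrite("pics/e1.png",np.vstack([t,np.hstack([z(w,220,100,200,150,2),z(w,120,90,400,300,1)])]))
E
```

```text
[0.59241048 0.11295104 0.12455225] [-0.7 -0.9 -0.4]
```

View pics/e1.png

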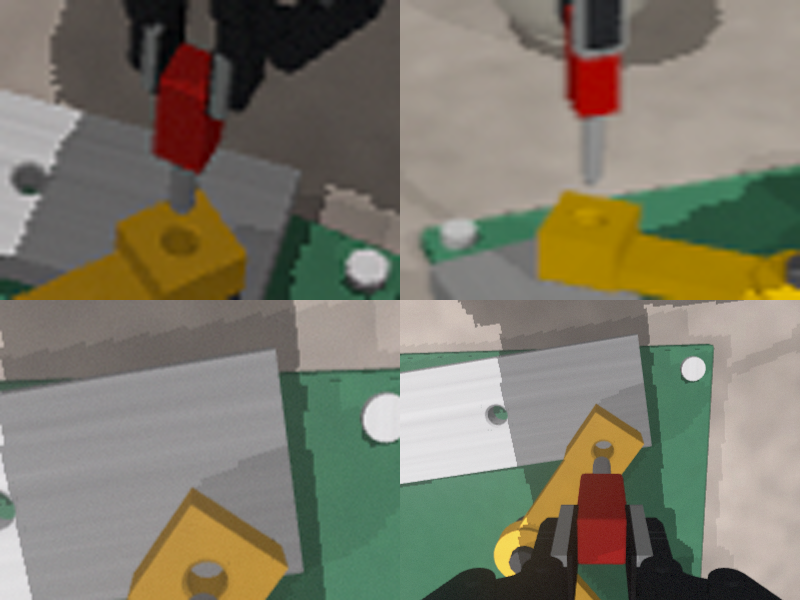

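In the scene crop the tip is at (182,208) and the eye at (180,242). In the side crop the tip is at (592,185) and the eye at (589,216).

```bash
python3 - <<'E'
from h import *
a,b=cam("scene"),cam("side")
S=lambda x,y:(330+x/5,225+y/5); D=lambda x,y:(265+(x-400)/5,180+y/5)
t=tri(a,b,S(182,209),D(592,185));e=tri(a,b,S(180,242),D(589,216))
p,R=pose();print(t,e,e-t,R.T@(e-t)*1000,p-t)
# fit eye & tip at known heights
for n,f,P in(("a",a,S(180,242)),("b",b,D(589,216))): print(n,ray_z(f,P,.055))
for n,f,P in(("a",a,S(182,209)),("b",b,D(592,185))): print(n,ray_z(f,P,p[2]-.0518))
E
```

```text
[0.5933986  0.11251309 0.0728419 ] [0.59422129 0.11411168 0.05437559] [ 0.00082269  0.00159859 -0.01846631] [-0.56671026  1.68754493 18.46802493] [0.00024452 0.00041214 0.05314244]
a [0.59458912 0.11423379 0.055     ]
b [0.59387885 0.11320606 0.055     ]
a [0.59300485 0.11343162 0.07418435]
b [0.59330804 0.10892821 0.07418435]
```

Call:
{"method": "apply_moves", "body": {
  "moves": [0, -0.5, 1.3, 0, 0, 0, 0, 0, 13, 0, 0, 0, 0, 4, 0, 0, 0, 0, 3, 0, 0, 0, 0, 3, 0, 0, 0, 0, 0, 0]
}}

```text
clock: 8.35
eef_pos: [0.5931, 0.1142, 0.1009]
orientation: [-0.205, -3.134, 0.0]
force: [-0.1, -0.3, 0.3]
width: 0.209
gripper_force: 60.2
```

Call:
{"method": "apply_moves", "body": {
  "moves": [0, 0, 0, 3, 0, 0, 0, 0, 3, 0, 0, 0, 0, 3, 0, 0, 0, 0, 3, 0, 0, 0, 0, 0, 0, 0, 0, 0, 0, 0]
}}

```text
clock: 8.95
eef_pos: [0.5934, 0.1142, 0.0894]
orientation: [-0.205, -3.135, -0.0]
force: [-0.2, 0.6, -1.2]
width: 0.214
gripper_force: 60.2
```

```bash
python3 - <<'E'
from h import *
np.set_printoptions(precision=4,suppress=True)
K,_,_=cam("wrist");p,R=pose();T=np.eye(4);T[:3,:3]=R;T[:3,3]=[.5924,.11295,.1246]
M=np.linalg.inv(T@r.get_calibration("wrist")["tool_from_camera"])
print("hole by wrist",ray_z((K,M[:3,:3],M[:3,3]),(216,204),.028))
piv=np.array([.6685,.0475]);last=p[:2]
a0=np.arctan2(*(p[:2]-piv)[::-1]);print(a0,np.linalg.norm(p[:2]-piv))
for k in range(1,11):
    a=a0+.07*k;q=piv+.1*np.array([np.cos(a),np.sin(a)]);print(k,q,(R.T@np.r_[q-last,0])[:2]*1000);last=q
E
```

```text
hole by wrist [0.5681 0.0454 0.028 ]
2.415303948668255 0.10045924561972543
1 [0.5893 0.1085] [ 3.3399 -6.1855]
2 [0.5852 0.1028] [ 3.2964 -6.1736]
3 [0.5815 0.0969] [ 2.8565 -6.3891]
4 [0.5783 0.0907] [ 2.4026 -6.5732]
5 [0.5755 0.0842] [ 1.937  -6.7252]
6 [0.5732 0.0777] [ 1.4619 -6.8442]
7 [0.5713 0.0709] [ 0.9796 -6.9297]
8 [0.5699 0.0641] [ 0.4925 -6.9812]
9 [0.569  0.0571] [ 0.003  -6.9986]
10 [0.5685 0.0501] [-0.4865 -6.9816]
```

Call:
{"method": "apply_moves", "body": {
  "moves": [0, 3.3, -6.2, 0, 0, 0, 3.3, -6.2, 0, 0, 0, 2.9, -6.4, 0, 0, 0, 2.4, -6.6, 0, 0, 0, 1.9, -6.7, 0, 0, 0, 1.5, -6.8, 0, 0, 0, 1, -6.9, 0, 0, 0, 0.5, -7, 0, 0, 0, 0, 0, 0, 0, 0, 0, 0, 0, 0]
}}

```text
clock: 9.95
eef_pos: [0.5697, 0.0637, 0.0895]
orientation: [-0.206, -3.134, 0.001]
force: [0.1, 3.5, 0.7]
width: 0.214
gripper_force: 60.4
```

```bash
python3 - <<'E'
from h import *
print(pose(),shift(.568,.045,.085),r.get_obs()["force"])
E
```

```text
(array([0.5696581 , 0.06365853, 0.08950252]), array([[-9.91409129e-01,  1.30795806e-01, -6.29595185e-04],
       [ 1.30796064e-01,  9.91409219e-01, -3.87701668e-04],
       [ 5.73476718e-04, -4.66719545e-04, -9.99999727e-01]])) [ -0.8 -18.7   4.5] [0.14683385 3.53510949 0.69379875]
```

Call:
{"method": "apply_moves", "body": {
  "moves": [0, 0, -6, 0, 0, 0, -0.4, -6, 0, 0, 0, -0.4, -5.5, 0, 0, 0, 0, 0, 3, 0, 0, 0, 0, 3, 0, 0, 0, 0, 2.5, 0, 0, 0, 0, 1.5, 0, 0, 0, 0, 0, 0]
}}

```text
clock: 10.75
eef_pos: [0.5681, 0.0468, 0.0789]
orientation: [-0.205, -3.134, -0.0]
force: [0.5, 4.1, -0.8]
width: 0.213
gripper_force: 60.3
```

Call:
{"method": "apply_moves", "body": {
  "moves": [0, 0, 0, 1.5, 0, 0, 0, 0, 1, 0, 0, 0, 0, 0, 0]
}}

```text
clock: 11.05
eef_pos: [0.5683, 0.0468, 0.0769]
orientation: [-0.205, -3.135, -0.0]
force: [-0.8, 4.2, 1.4]
width: 0.213
gripper_force: 60.5
```

Call:
{"method": "apply_moves", "body": {
  "moves": [0, 0, -1, 1, 0, 0, 0, 0, 1, 0, 0, 0, 0, 1, 0, 0, 0, 0, 0, 0]
}}

```text
clock: 11.45
eef_pos: [0.5682, 0.0455, 0.0738]
orientation: [-0.205, -3.135, 0.0]
force: [-0.4, 4.1, -0.0]
width: 0.213
gripper_force: 60.5
```

Already about 6 mm into the hole with no resistance. I'll keep lowering.

Call:
{"method": "apply_moves", "body": {
  "moves": [0, 0, 0, 1.5, 0, 0, 0, 0, 1.5, 0, 0, 0, 0, 1.5, 0, 0, 0, 0, 1, 0, 0, 0, 0, 0, 0]
}}

```text
clock: 11.95
eef_pos: [0.5681, 0.0456, 0.0682]
orientation: [-0.205, -3.135, 0.0]
force: [-0.2, 3.7, 0.4]
width: 0.208
gripper_force: 60.4
```

Call:
{"method": "apply_moves", "body": {
  "moves": [0, 0, 0, 1, 0, 0, 0, 0, 0.7, 0, 0, 0, 0, 0, 0]
}}

```text
clock: 12.25
eef_pos: [0.5682, 0.0456, 0.0668]
orientation: [-0.205, -3.135, 0.0]
force: [0.6, 3.9, 1.2]
width: 0.211
gripper_force: 60.6
```

Call:
{"method": "apply_moves", "body": {
  "moves": [0, 0, 0, 0.7, 0, 0, 0, 0, 0.7, 0, 0, 0, 0, 0, 0]
}}

```text
clock: 12.55
eef_pos: [0.5685, 0.0456, 0.0667]
orientation: [0.205, 3.135, -0.0]
force: [-5.0, 3.3, 9.6]
width: 0.209
gripper_force: 61.6
```

The head is now seated: z stopped and the force rose to 9.6 N. I'll ease off, let the spring push the pin against the hole wall, then release.

Call:
{"method": "apply_moves", "body": {
  "moves": [0, 0, 0, -0.9, 0, 0, 0, 1, 0, 0, 0, 0, 0.8, 0, 0, 0, 0, 0, 0, 0, 0.5, 0, 0, 0, 0, 0.5, 0, 0, 0, 0, 0.5, 0, 0, 0, 0, 0.5, 0, 0, 0, 0]
}}

```text
clock: 13.35
eef_pos: [0.5684, 0.0471, 0.0661]
orientation: [-0.205, -3.135, 0.001]
force: [-0.4, 0.1, 0.0]
width: 0.5
gripper_force: 0.0
```

Call:
{"method": "apply_moves", "body": {
  "moves": [0.5, 0, 0, -10, 0, 0.5, 0, 0, -30, 0, 0.5, 0, 0, -45, 0, 0.5, 0, 0, -45, 0, 0.5, 30, 0, 0, 0, 0.5, 40, 0, 0, 0, 0.5, 0, 0, 0, 0, 0.5, 0, 0, 0, 0]
}}

```text
clock: 14.15
eef_pos: [0.4989, 0.0566, 0.197]
orientation: [0.205, 3.133, -0.0]
force: [0.3, -0.1, 1.2]
width: 0.498
gripper_force: 0.0
```

```bash
python3 - <<'E'
from h import *
a,_=r.grab_frame("scene");b,_=r.grab_frame("side")
z=lambda im,x,y,w,h,s:cv2.resize(im[y:y+h,x:x+w],None,fx=s,fy=s,interpolation=cv2.INTER_CUBIC)
cv2.imwrite("pics/f1.png",np.hstack([z(a,270,210,130,120,3),z(b,255,170,130,120,3)]))
E
```

```text
(no output)
```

View pics/f1.png

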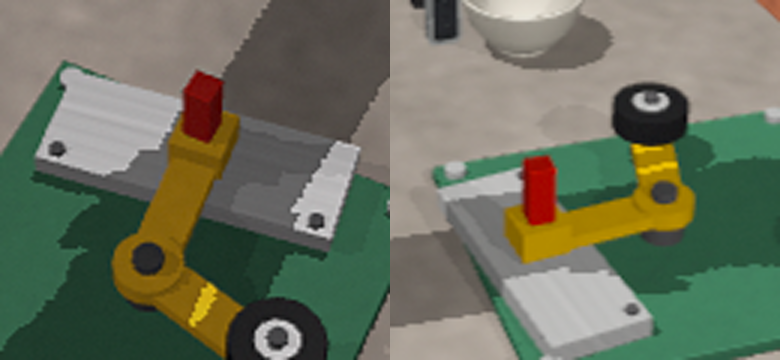

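The pin stands upright with its head on the boss, at (203,105) in the scene crop and (540,190) in the side crop. The arm is held back and the gripper is clear.

```bash
python3 -c "
from cell import r
print(r.hand_in())"
```

```text
the job is handed in; nothing more can be done
None
```

The job is handed in at about 14 s: the pin stands fully home in the locking hole with its head on the boss, holding the tension arm back at an estimated 0.74 rad, and the gripper is clear; no verdict came back.

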